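Clamp the blank in the drilling fixture

ROBOT

A 7-joint arm with a two-finger parallel gripper is mounted at the origin on the work surface. World frame = base frame: x ahead of the robot, y to its left, z up, the work surface at z = 0. Lengths are in m, angles in rad, forces in N, time in s.
With the tool pointing down it reaches from about 0.4 to 0.85 m from the base axis. Payload 4.5 kg.
Tool frame: the origin (TCP) lies midway between the tips of the shut fingers; the grasp point (between the pads) lies 19 mm behind it; z points along the fingers, y is the direction in which the jaws open and shut (so a half turn about z gives the same grasp; the last joint's range is limited). The gripper opens to 88 mm and grips with 3 to 60 N. Pads are 18 mm wide; open, the fingers measure 123 mm over their backs; the gripper's body (75 mm by 187 mm) begins 45 mm behind the grasp point.
Start: joints at [1.28, 0.689, -0.195, 1.565, 0.157, 0.902, -0.215], TCP at [0.199, -0.592, 0.239] pointing down, gripper open.
Joint ranges: [-3.01, 3.01], [-0.46, 2.08], [-1.47, 1.51], [0.13, 2.56], [-1, 4.14], [0.04, 2.09], [-2.66, 2.66]. Speed limits (rad/s): [2.57, 2.57, 3.14, 3.14, 3.14, 3.14, 3.14].

INTERFACE

Orientations are given as a unit quaternion [x, y, z, w].
In Python, from plant import r gives the robot as it stands. The module is installed in compiled form; this text tells all that it offers.
- The arm moves only by the tool carry_out, never from a script. Its argument "commands" is a list of rows, each a list of 6 numbers: the shift along the tool's x, y, z in m, then the turn, a rotation vector about the tool's x, y, z in degrees. In form: [[dx, dy, dz, wx, wy, wz], ...]. A call has 1 to 12 rows; each row is the pose to reach, as a shift and turn from the pose commanded when the call began, along the tool's axes at that moment; what a row does not reach only later rows make up. A row lasts 1/10 s, in which the tool goes at most 50 mm and 8.59 degrees, less where a joint would pass 70% of its speed; a pose out of reach is approached as far as the arm can. A call with a gripper value outside its range is refused whole. "fingers" is the closure in counts, from 0 (fully open) to 255 (shut), set as the call begins (left out, the last holds). The fingers move at their own pace and stop on an object; "grip_force" is the grip in N (left out, the last holds). Time passes only in rows, so rows that repeat a pose let the fingers close. It gives the time, the measured TCP pose, the force and the opening at its end, in the units of the state.
- r.get_state(): the state, without advancing time (a new reading comes with each control period).
- r.snapshot(name): name is "scene" or "top" or "wrist"; returns a dict with "img" (420x560x3 uint8, blue, green, red), "intrinsics" (3x3 intrinsics, pixels), "extrinsics" (4x4, takes a point from camera to world coordinates); the wrist camera has in their place "tool_from_camera" (4x4, takes a point from camera to tool coordinates, whose origin is the TCP and whose axes are the flange's). Camera axes: x right, y down, z forward; pixel columns grow to the right and rows downward; lengths in m; the calibration is good to about 2 mm. A picture is of the moment at which its call begins: read the wrist's pose just before it. There is no depth.
- r.finish_job(): hands the job in, once; it reports no verdict.
Trained networks look in a picture, given as the dict that the camera call returned (one of the last four; its "shot" number tells which), for a name from the list of things; names that differ only in an ending like _2 or _b are one class to them, and where a whole thing is asked for, a point or a joint stands for the part that bears it (a point fixed in the world has none). Each returns a list of dicts, best first, with "p" (0 to 1); they miss things now and then, are a little off and sometimes report something else, mostly with a low value. They report only what shows in the picture. A call takes as long as a camera call.
- r.spot_in(picture, label): "xyz" ([x, y, z] in m, in world coordinates, good to about 4 mm: the middle of the surface that is visible of it).
- r.spot_point(picture, label): "xyz" ([x, y, z] in m, in world coordinates, good to about 4 mm: a listed point, or the origin of a listed thing).
The state is a dict: "clock": time; "q": joint angles; "qd": joint speeds; "joint_torque": joint torques, N m; "tool_pos": TCP position; "eef_rot": TCP orientation; "contact_force": force on the tool from outside, world axes, zero at the start; "moment": the same for the moment, N m; "opening": opening from 0.0 (shut) to 1.0 (fully open).
Only numpy, scipy, OpenCV 4.12 (cv2) and the standard library are available. Lean on these libraries where they do the work, as an engineer would, in place of code of your own. Each camera call takes 0.05 s, during which the arm holds its last target.

TASK

A blank sits in the drilling fixture, ready to be clamped. Push the steel clamp strap round by its upright peg until it is fully over the blank, against its stop, and only then push the cam lever's ball all the way down so that the blank is clamped tight. Push with the fingers, do not grip the peg or the ball, leave the blank seated in its nest and do not disturb the other things on the bench.

Things in the scene. Friction and masses are not known exactly. Their poses are not given: they have to be found in the camera images.
- fixture: Steel fixture fixed to the bench: plate 205 x 115 x 20 mm (x -160 to +45 mm). Origin: on the strap's vertical pivot axis, at bench level. -x points from the pivot to the blank's nest (centre x = -100 mm; low pins, tops 34 mm above the bench); z up. Pivot post 36 mm across. The stop, a 14 mm post, top 78 mm above the bench, stands at x = -137, y = -21.5 mm.
- strap (a joint): Turn of the clamp strap about the pivot axis (rad): 0 swung out, 1.70 fully over the blank, against the stop (its end). Grows anticlockwise from above; at q it points from the pivot along (fixture yaw + pi - 1.70 + q). Flat steel bar 28 mm wide, 12 mm thick, underside 68 mm above the bench, end 165 mm from the axis. Stays where left; about 2 N at the peg.
- strap_peg (a point): Centre of the upright round steel peg on the strap's free end, to push the strap by: 14 mm in diameter, 34 mm high, from 80 to 114 mm above the bench (this point at 97 mm), on the strap's centre line, 155 mm from the pivot axis.
- lever (a joint): Turn of the cam lever on the strap (rad): 0 up, 1.00 fully down (end stop). Its level axle lies across the strap, 100 mm from the pivot axis, 98 mm above the bench. The lever leans back over the strap towards the pivot, rising (1.08 - value) rad above level: push the ball down along its arc. Stays where left; 2 to 6 N at the ball. Pushed down, it lowers the clamp foot 4.5 mm.
- lever_ball (a point): Centre of the black ball, 22 mm in diameter, at the end of the cam lever, 85 mm from its axle. About 173 mm above the bench with the lever up, 105 mm with it fully down.
- foot: Clamp foot under the strap, 100 mm from the pivot axis: round pad 16 mm in diameter, origin at the centre of its underside, 58.5 mm above the bench with the lever up. Pressed on the blank by the lever.
- blank: Loose aluminium blank in the nest: block 50 x 56 x 25 mm with a round boss 38 mm in diameter, 10 mm high on top; origin at the centre of its underside, 20 mm above the bench; z up.
- spare_blank: Bystander: an equal blank standing on the bench beside the fixture, 35 mm high, origin under its centre.
- bushing: Bystander: brass bushing standing on the bench, 36 mm across, 28 mm high, origin under its centre.
- oil_bottle: Bystander: grey bottle, 48 mm across, 105 mm high, origin under its centre.
- chuck_key: Bystander: T-shaped steel chuck key lying flat, 107 mm long, bar 100 mm, 16 mm high; origin at the cross, underside.
- wrench: Bystander: steel wrench lying flat, about 180 mm long.
- brush: Bystander: hand brush lying flat, about 190 mm long.
- tray: Bystander: grey open tray 120 x 160 x 35 mm, origin under its centre.

How it is judged:
On the way, in this order (a step that is already met when the one before it is completed fails the run):
1. the strap is fully over the blank, with the lever still up (value of joint strap above 1.63 rad and value of joint lever below 0.5 rad), for 0.2 s.
2. the lever is fully down with the strap over the blank (value of joint lever above 0.92 rad and value of joint strap above 1.63 rad), for 0.2 s.
At the end, for the whole second after the job is handed in: The strap is over the blank (joint above 1.63 of 1.70 rad), the lever is down (above 0.92 of 1.00 rad), the foot presses on the blank with more than 2 N and within 13 mm of its centre; the blank is at rest within 8 mm of where it started and level within 0.06 rad (all of step 2 and contact force between foot and blank above 2 N and horizontal distance between foot and blank below 0.013 m and distance of blank from where it was at the start of the episode below 0.008 m and angle between blank's own z axis and vertical below 0.06 rad and linear speed of blank below 0.02 m/s); the robot touches nothing.
It fails at once if the lever is pushed down (past 0.6 rad) before the strap is over the blank (1.55 rad) (value of joint lever above 0.6 rad and value of joint strap below 1.55 rad).
It fails at once if the peg is gripped between the fingers (horizontal distance between the grasp point and strap_peg below 0.006 m and distance between the grasp point and strap_peg below 0.032 m and contact force between the fingers and anything else above 3 N).
It fails at once if the lever's ball is gripped between the fingers (distance between the grasp point and lever_ball below 0.012 m and contact force between the fingers and anything else above 3 N).
It fails at once if the blank is shifted by more than 10 mm or lifted (distance of blank from where it was at the start of the episode above 0.01 m).
It fails at once if another thing on the bench (spare blank, bushing, bottle, chuck key, wrench, brush, tray) is moved by more than 15 mm (distance of any of spare_blank, bushing, oil_bottle, chuck_key, wrench, brush, tray from where it was at the start of the episode above 0.015 m).
It also fails if it takes over 38 s, if anything falls off the work surface, if the arm or the gripper's body presses on something with over 40 N, if the wrist force passes 120 N, or if a joint passes its speed limit or range.

## Working session

There is one attempt and no reset: what is moved stays moved. The work goes in short steps, Python scripts to look and compute and a tool call to move; the robot and the scene stay as the last step left them, time stands still between calls to the robot, and variables do not carry over. Pictures are saved under pics/ and viewed, and the job is handed in when it is done.

Besides the shell and the picture viewer there is one more tool, called after "Emit:" as name(argument=value, ...) on one line, values as JSON. carry_out: Moves the arm, as the interface text tells. Its arguments: {"type":"object","properties":{"commands":{"type":"array","items":{"type":"array","items":{"type":"number"}}},"fingers":{"type":"number"},"grip_force":{"type":"number"}},"required":["commands"]}

```bash
mkdir -p pics
python3 - <<'E'
from plant import r
import cv2,numpy as np
s=r.get_state();print({k:np.round(s[k],3).tolist() for k in s})
for n in("scene","top"):
    p=r.snapshot(n);cv2.imwrite(f"pics/{n}0.png",p["img"])
    print(n,p["intrinsics"],np.round(p["extrinsics"],3).tolist())
    for l in("fixture","strap_peg","lever_ball","foot","blank","spare_blank","oil_bottle","bushing","chuck_key","tray","wrench","brush"):
        print(l,[(np.round(d["xyz"],3).tolist(),round(d["p"],2)) for d in r.spot_point(p,l)[:2]])
E
```

```text
{'clock': 0.0, 'q': [1.28, 0.69, -0.194, 1.566, 0.157, 0.902, -0.215], 'qd': [-0.001, -0.0, -0.0, 0.0, -0.001, -0.001, -0.003], 'joint_torque': [0.0, -52.757, -1.267, -15.343, -0.053, 0.007, 0.0], 'tool_pos': [0.199, -0.592, 0.238], 'eef_rot': [0.987, 0.162, -0.0, -0.001], 'contact_force': [0.239, -0.232, -0.843], 'moment': [-0.023, -0.016, -0.051], 'opening': 1.0}
scene [[509.37907004   0.         273.67038738]
 [  0.         509.37907004 211.79162165]
 [  0.           0.           1.        ]] [[-0.373, 0.529, -0.762, 1.497], [0.928, 0.208, -0.31, 0.396], [-0.005, -0.823, -0.569, 0.818], [0.0, 0.0, 0.0, 1.0]]
fixture [([0.637, 0.075, 0.0], 0.68)]
strap_peg [([0.522, 0.174, 0.095], 0.59)]
lever_ball [([0.596, 0.107, 0.164], 0.7)]
foot []
blank [([0.567, -0.003, 0.02], 0.93)]
spare_blank [([0.507, 0.101, -0.001], 0.73)]
oil_bottle [([0.708, -0.041, -0.001], 0.68)]
bushing [([0.563, 0.155, -0.0], 0.69)]
chuck_key [([0.398, 0.402, 0.003], 0.63)]
tray [([0.654, 0.439, 0.002], 0.7)]
wrench [([0.694, -0.425, 0.001], 0.7)]
brush [([0.429, -0.429, 0.0], 0.69)]
top [[453.63631859   0.         284.72998184]
 [  0.         453.63631859 211.64311864]
 [  0.           0.           1.        ]] [[0.013, -0.989, 0.144, 0.415], [-1.0, -0.011, 0.011, 0.003], [-0.009, -0.145, -0.989, 1.232], [0.0, 0.0, 0.0, 1.0]]
fixture [([0.646, 0.077, -0.0], 0.83), ([0.433, -0.428, 0.005], 0.53)]
strap_peg [([0.522, 0.175, 0.098], 0.91), ([0.699, -0.428, 0.0], 0.73)]
lever_ball [([0.601, 0.111, 0.17], 0.48)]
foot []
blank [([0.571, 0.0, 0.021], 0.56)]
spare_blank [([0.501, 0.098, 0.001], 0.56)]
oil_bottle [([0.706, -0.038, -0.006], 0.7)]
bushing [([0.564, 0.159, -0.001], 0.44)]
chuck_key [([0.4, 0.406, -0.001], 0.8)]
tray [([0.647, 0.439, 0.002], 0.82)]
wrench [([0.696, -0.43, -0.001], 0.95)]
brush [([0.433, -0.431, 0.002], 0.76), ([0.644, 0.074, 0.0], 0.59)]
```

View pics/scene0.png

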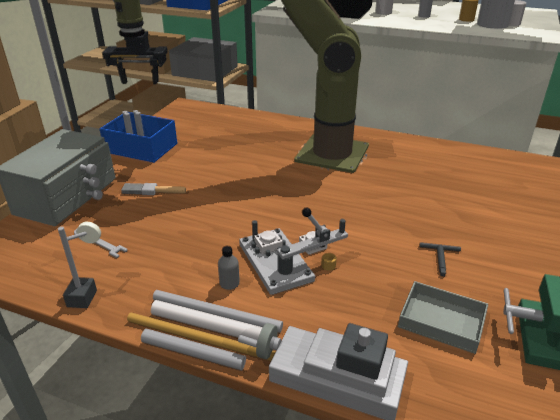

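View pics/top0.png

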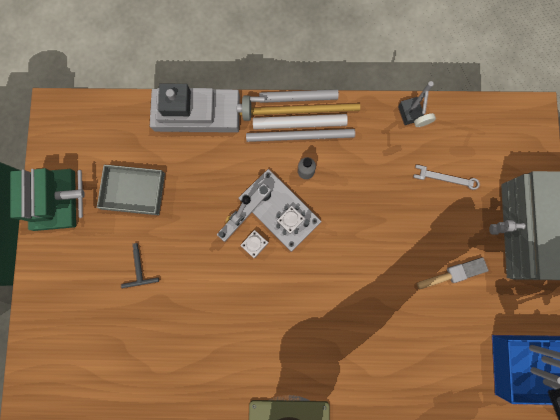

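The fixture lies near (0.64, 0.076) with yaw about 46°. The peg is at (0.522, 0.174), 155 mm from the pivot as it should be. The ball shows at about (0.60, 0.11). In the top view the peg is at pixel (222, 233) and the pivot at (265, 188).

```bash
cat > h.py <<'E'
from plant import r
import numpy as np, cv2
from scipy.spatial.transform import Rotation as Ro
def pose():
    s=r.get_state(); return np.array(s["tool_pos"]),Ro.from_quat(s["eef_rot"]),s
def down(yang,tilt=0):
    # tool pointing down, tool y at world angle yang(deg); then tilt deg about tool y
    y=np.array([np.cos(np.radians(yang)),np.sin(np.radians(yang)),0]);z=np.array([0,0,-1.]);x=np.cross(y,z)
    return Ro.from_matrix(np.c_[x,y,z])*Ro.from_rotvec([0,np.radians(tilt),0])
def row(p,R,P=None):
    p0,R0=(P or pose()[:2])
    return np.r_[np.round(R0.inv().apply(np.array(p)-p0),4),np.round((R0.inv()*R).as_rotvec(degrees=True),1)].tolist()
def st():
    p,R,s=pose();M=R.as_matrix()
    print("t",round(float(s["clock"]),2),"p",np.round(p,4),"yang",round(np.degrees(np.arctan2(M[1,1],M[0,1])),1),"z",np.round(M[:,2],3),"q",np.round(s["q"],2),"F",np.round(s["contact_force"],1),"op",s["opening"])
E
python3 - <<'E'
from h import *
st()
print(row([.47,-.3,.25],down(-95)));print(row([.53,0,.24],down(-115)));print(row([.547,.205,.22],down(-129)))
E
```

```text
t 1.3 p [ 0.1995 -0.5923  0.2388] yang -71.4 z [ 0. -0. -1.] q [ 1.28  0.69 -0.19  1.57  0.16  0.9  -0.22] F [0.1 0.3 0.1] op 0.9997543225734177
[0.3497, -0.1907, -0.0113, 0.0, -0.0, 23.6]
[0.5023, -0.4559, -0.0013, 0.0, -0.0, 43.6]
[0.5838, -0.6447, 0.0187, 0.0, -0.0, 57.6]
```

Emit:
carry_out(commands=[[0.35, -0.19, -0.01, 0, 0, 24], [0.35, -0.19, -0.01, 0, 0, 24], [0.35, -0.19, -0.01, 0, 0, 24], [0.35, -0.19, -0.01, 0, 0, 24], [0.35, -0.19, -0.01, 0, 0, 24], [0.35, -0.19, -0.01, 0, 0, 24], [0.5, -0.456, 0, 0, 0, 44], [0.5, -0.456, 0, 0, 0, 44], [0.5, -0.456, 0, 0, 0, 44], [0.5, -0.456, 0, 0, 0, 44], [0.5, -0.456, 0, 0, 0, 44], [0.5, -0.456, 0, 0, 0, 44]], fingers=255, grip_force=20)

```text
clock: 2.5
tool_pos: [0.4992, -0.086, 0.2407]
eef_rot: [0.976, -0.22, 0.0, -0.0]
contact_force: [1.4, -0.7, 0.4]
opening: 0.005
```

Run:
```python
from h import *
st()
p=r.snapshot("wrist");cv2.imwrite("pics/w1.png",p["img"]);print(np.round(p["tool_from_camera"],3).tolist())
print(row([.547,.205,.22],down(-129)))
```

```text
t 2.5 p [ 0.4992 -0.086   0.2407] yang -115.4 z [ 0.001 -0.    -1.   ] q [ 0.02  0.53  0.09  1.93 -0.08  0.69 -1.85] F [ 1.4 -0.7  0.4] op 0.005351515857817191
[[0.0, -0.963, -0.269, 0.069], [1.0, 0.001, -0.0, -0.001], [0.001, -0.269, 0.963, -0.146], [0.0, 0.0, 0.0, 1.0]]
[-0.0756, -0.2725, 0.0226, -0.5, 0.1, 14.5]
```

View pics/w1.png

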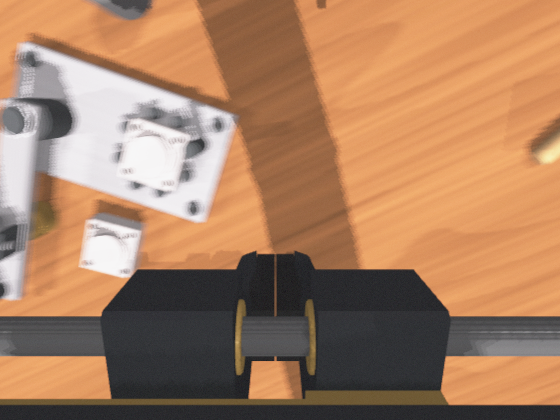

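The measurement was taken mid-motion: the wrist view shows the plate, with the nest at (155, 155) and the pivot at (20, 118). Joint 7 turns opposite to what I assumed, so I'll use the equivalent orientation half a turn round, with tool y at +50°.

Run:
```python
from h import *
st()
print(row([.45,0,.25],down(-35)));print(row([.547,.205,.22],down(50)))
```

```text
t 2.55 p [ 0.5026 -0.0745  0.2404] yang -114.5 z [ 0.003  0.008 -1.   ] q [ 0.01  0.53  0.08  1.92 -0.08  0.69 -1.86] F [ 2.4  6.5 -1.1] op 0.005022154084469859
[-0.0787, -0.046, -0.0092, -0.4, -0.3, -79.5]
[-0.0756, -0.2725, 0.0226, -0.1, -0.7, -164.5]
```

Emit:
carry_out(commands=[[-0.079, -0.046, -0.009, 0, 0, -80], [-0.079, -0.046, -0.009, 0, 0, -80], [-0.079, -0.046, -0.009, 0, 0, -80], [-0.079, -0.046, -0.009, 0, 0, -80], [-0.079, -0.046, -0.009, 0, 0, -80], [-0.079, -0.046, -0.009, 0, 0, -80], [-0.079, -0.046, -0.009, 0, 0, -80], [-0.079, -0.046, -0.009, 0, 0, -80], [-0.079, -0.046, -0.009, 0, 0, -80], [-0.079, -0.046, -0.009, 0, 0, -80]])

```text
clock: 3.55
tool_pos: [0.447, -0.013, 0.2496]
eef_rot: [0.888, 0.46, 0.0, 0.0]
contact_force: [0.5, -1.0, 1.0]
opening: 0.003
```

Run:
```python
from h import *
st()
print(row([.547,.205,.22],down(50)))
```

```text
t 3.55 p [ 0.447  -0.013   0.2496] yang -35.2 z [ 0.  0. -1.] q [ 0.14  0.46 -0.32  2.06  0.23  0.66 -0.94] F [ 0.5 -1.   1. ] op 0.0034260143258175195
[0.2358, -0.0438, 0.0297, 0.0, -0.0, -85.2]
```

Emit:
carry_out(commands=[[0.236, -0.044, 0.03, 0, 0, -85], [0.236, -0.044, 0.03, 0, 0, -85], [0.236, -0.044, 0.03, 0, 0, -85], [0.236, -0.044, 0.03, 0, 0, -85], [0.236, -0.044, 0.03, 0, 0, -85], [0.236, -0.044, 0.03, 0, 0, -85], [0.236, -0.044, 0.03, 0, 0, -85], [0.236, -0.044, 0.03, 0, 0, -85], [0.236, -0.044, 0.03, 0, 0, -85], [0.236, -0.044, 0.03, 0, 0, -85], [0.236, -0.044, 0.03, 0, 0, -85], [0.236, -0.044, 0.03, 0, 0, -85]])

```text
clock: 4.75
tool_pos: [0.5479, 0.2049, 0.2194]
eef_rot: [0.347, 0.938, -0.0, -0.0]
contact_force: [-0.3, -0.2, -0.2]
opening: 0.004
```

Run:
```python
from h import *
st()
for n in ("wrist","top"):
    p=r.snapshot(n);cv2.imwrite(f"pics/{n}2.png",p["img"])
    for l in("fixture","strap_peg","lever_ball","blank"):
        print(n,l,[(np.round(d["xyz"],4).tolist(),round(d["p"],2)) for d in r.spot_point(p,l)[:2]])
st()
```

```text
t 4.75 p [0.5479 0.2049 0.2194] yang 49.4 z [-0.  0. -1.] q [-0.05  0.73 -0.69  1.7   0.57  0.92 -0.1 ] F [-0.3 -0.2 -0.2] op 0.004486888800575334
wrist fixture []
wrist strap_peg [([0.5214, 0.174, 0.0959], 0.75)]
wrist lever_ball []
wrist blank [([0.4979, 0.0987, 0.0001], 0.41)]
top fixture [([0.6439, 0.0747, -0.0003], 0.86)]
top strap_peg [([0.6458, 0.0756, -0.001], 0.58)]
top lever_ball [([0.4329, -0.4293, 0.0049], 0.55), ([0.5989, 0.111, 0.1719], 0.49)]
top blank [([0.571, 0.0033, 0.0184], 0.68)]
t 5.25 p [0.5477 0.2052 0.2195] yang 49.6 z [ 0. -0. -1.] q [-0.05  0.73 -0.69  1.7   0.57  0.92 -0.1 ] F [-0.9 -0.1 -0.1] op 0.006124905221753018
```

View pics/wrist2.png

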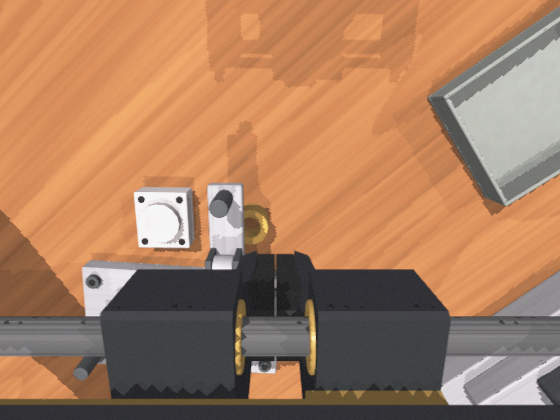

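The wrist view shows the strap pointing straight along tool x, with the peg at pixel (220, 203). The fingers are on its clockwise side, clear of the bushing. Descend.

Emit:
carry_out(commands=[[0, 0, 0.05, 0, 0, 0], [0, 0, 0.1, 0, 0, 0], [0, 0, 0.128, 0, 0, 0], [0, 0, 0.128, 0, 0, 0], [0, 0, 0.128, 0, 0, 0]])

```text
clock: 5.75
tool_pos: [0.5479, 0.2058, 0.092]
eef_rot: [0.345, 0.939, 0.0, -0.0]
contact_force: [0.3, 0.1, 0.5]
opening: 0.003
```

```bash
cat >> h.py <<'E'
C=np.array([.6425,.076])
def u(a): a=np.radians(a);return np.array([np.cos(a),np.sin(a)])
def push(th,off=.0245,z=.091,rr=.155):
    return np.r_[C+rr*u(th)+off*u(th-90),z],down(th-90)
E
python3 - <<'E'
from h import *
st()
p=r.snapshot("scene");cv2.imwrite("pics/s3.png",p["img"][180:320,180:420].repeat(3,0).repeat(3,1))
P=pose()[:2]
for th in np.linspace(141,180,12): print(round(th,1),row(*push(th),P))
E
```

```text
t 5.75 p [0.5479 0.2058 0.092 ] yang 49.6 z [ 0.     0.001 -1.   ] q [-0.12  0.9  -0.57  1.79  0.73  0.68 -0.24] F [0.3 0.1 0.5] op 0.003438990787437384
141.0 [-0.0003, -0.0176, 0.0019, 0.1, 0.0, -1.4]
144.5 [0.0007, -0.0273, 0.0019, 0.1, 0.0, -4.9]
148.1 [0.0011, -0.037, 0.0019, 0.1, 0.0, -8.5]
151.6 [0.0009, -0.0467, 0.0019, 0.1, 0.0, -12.0]
155.2 [0.0001, -0.0564, 0.0018, 0.1, 0.1, -15.6]
158.7 [-0.0014, -0.066, 0.0018, 0.1, 0.1, -19.1]
162.3 [-0.0034, -0.0755, 0.0018, 0.1, 0.1, -22.7]
165.8 [-0.0059, -0.0848, 0.0018, 0.1, 0.1, -26.2]
169.4 [-0.0091, -0.094, 0.0018, 0.1, 0.1, -29.8]
172.9 [-0.0128, -0.103, 0.0017, 0.1, 0.1, -33.3]
176.5 [-0.0171, -0.1117, 0.0017, 0.1, 0.1, -36.8]
180.0 [-0.0219, -0.1201, 0.0017, 0.1, 0.1, -40.4]
```

View pics/s3.png

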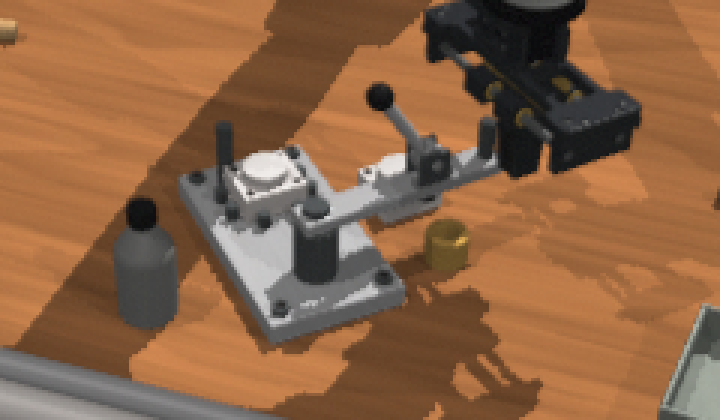

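The scene view shows the shut fingers next to the peg on its clockwise side, with the lever up. Push along the arc.

Emit:
carry_out(commands=[[0, -0.01, 0.001, 0, 0, -1], [0, -0.018, 0.001, 0, 0, -2], [0.001, -0.027, 0.001, 0, 0, -5], [0.001, -0.037, 0.001, 0, 0, -8.5], [0.001, -0.047, 0.001, 0, 0, -12], [0, -0.056, 0.001, 0, 0, -15.5], [-0.001, -0.066, 0.001, 0, 0, -19], [-0.003, -0.0755, 0.001, 0, 0, -22.5], [-0.006, -0.085, 0.001, 0, 0, -26], [-0.009, -0.094, 0.001, 0, 0, -30], [-0.013, -0.103, 0.001, 0, 0, -33.5], [-0.017, -0.112, 0.001, 0, 0, -37]])

```text
clock: 7.0
tool_pos: [0.4877, 0.1091, 0.0916]
eef_rot: [0.028, 1.0, 0.001, 0.001]
contact_force: [-0.5, 2.1, 0.3]
opening: 0.005
```

Run:
```python
from h import *
st()
p=r.snapshot("scene");cv2.imwrite("pics/s4.png",p["img"][180:320,180:420].repeat(3,0).repeat(3,1))
for l in("strap_peg","lever_ball"): print(l,[(np.round(d["xyz"],4).tolist(),round(d["p"],2)) for d in r.spot_point(p,l)[:2]])
P=pose()[:2]
for th in np.linspace(180,222,12): print(round(th,1),row(*push(th),P))
```

```text
t 7.0 p [0.4877 0.1091 0.0916] yang 86.8 z [ 0.001  0.002 -1.   ] q [ 0.09  0.86 -0.67  2.04  0.99  0.6   0.23] F [-0.5  2.1  0.3] op 0.005138450629255812
strap_peg [([0.484, 0.0879, 0.0982], 0.84)]
lever_ball [([0.3952, 0.4038, 0.0036], 0.75), ([0.5097, 0.1018, 0.0005], 0.68)]
180.0 [0.0001, -0.0074, 0.0002, -0.0, 0.0, -3.5]
183.8 [0.0008, -0.0178, 0.0002, -0.0, 0.0, -7.3]
187.6 [0.0008, -0.0283, 0.0002, -0.0, 0.0, -11.1]
191.5 [0.0, -0.0387, 0.0002, -0.0, 0.0, -15.0]
195.3 [-0.0014, -0.049, 0.0002, -0.0, 0.0, -18.8]
199.1 [-0.0035, -0.0593, 0.0002, -0.0, 0.0, -22.6]
202.9 [-0.0063, -0.0694, 0.0002, -0.0, 0.0, -26.4]
206.7 [-0.0098, -0.0792, 0.0002, -0.0, 0.0, -30.2]
210.5 [-0.0139, -0.0888, 0.0002, -0.0, 0.0, -34.0]
214.4 [-0.0187, -0.0982, 0.0003, -0.0, 0.0, -37.9]
218.2 [-0.024, -0.1071, 0.0003, -0.0, 0.0, -41.7]
222.0 [-0.0299, -0.1157, 0.0003, -0.0, 0.0, -45.5]
```

View pics/s4.png

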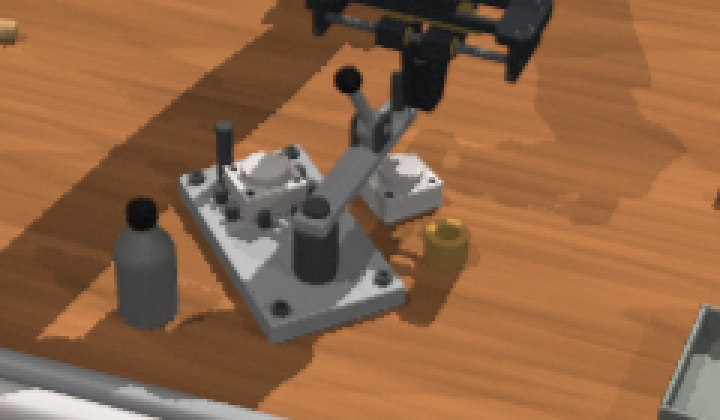

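The strap is following, with a contact force of about 2 N as expected. Continue.

Emit:
carry_out(commands=[[0, -0.0075, 0, 0, 0, -3.5], [0.001, -0.018, 0, 0, 0, -7.5], [0.001, -0.028, 0, 0, 0, -11], [0, -0.039, 0, 0, 0, -15], [-0.0015, -0.049, 0, 0, 0, -19], [-0.0035, -0.059, 0, 0, 0, -22.5], [-0.006, -0.069, 0, 0, 0, -26.5], [-0.01, -0.079, 0, 0, 0, -30], [-0.014, -0.089, 0, 0, 0, -34], [-0.019, -0.098, 0, 0, 0, -38], [-0.024, -0.107, 0, 0, 0, -41.5], [-0.027, -0.112, 0, 0, 0, -43.5]])

```text
clock: 8.35
tool_pos: [0.5085, -0.0049, 0.0907]
eef_rot: [-0.343, 0.939, -0.0, -0.0]
contact_force: [-1.6, 0.9, 0.5]
opening: 0.002
```

Run:
```python
from h import *
st()
p=r.snapshot("scene");cv2.imwrite("pics/s5.png",p["img"][180:320,180:420].repeat(3,0).repeat(3,1))
for l in("strap_peg","lever_ball"): print(l,[(np.round(d["xyz"],4).tolist(),round(d["p"],2)) for d in r.spot_point(p,l)[:2]])
P=pose()[:2]
for th in (220,222,224,226,228,229,230): print(round(th,1),row(*push(th),P))
```

```text
t 8.35 p [ 0.5085 -0.0049  0.0907] yang 130.1 z [-0. -0. -1.] q [ 0.4   0.92 -0.84  2.01  1.08  0.74  1.14] F [-1.6  0.9  0.5] op 0.002096481704004718
strap_peg [([0.5171, -0.0234, 0.0958], 0.55)]
lever_ball [([0.5977, 0.0369, 0.1646], 0.46)]
220 [0.0007, 0.0003, -0.0003, -0.0, 0.0, -0.0]
222 [0.0015, -0.0051, -0.0003, -0.0, 0.0, -2.0]
224 [0.002, -0.0106, -0.0003, -0.0, 0.0, -4.0]
226 [0.0024, -0.016, -0.0003, -0.0, 0.0, -6.0]
228 [0.0026, -0.0215, -0.0003, -0.0, 0.0, -8.0]
229 [0.0026, -0.0242, -0.0003, -0.0, 0.0, -9.0]
230 [0.0026, -0.027, -0.0003, -0.0, 0.0, -10.0]
```

View pics/s5.png

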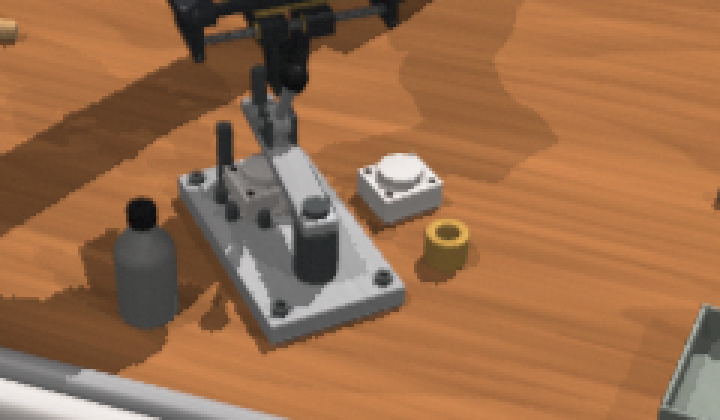

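Emit:
carry_out(commands=[[0.001, -0.004, 0, 0, 0, -1.5], [0.0015, -0.008, 0, 0, 0, -3], [0.002, -0.012, 0, 0, 0, -4.5], [0.002, -0.015, 0, 0, 0, -5.5]])

```text
clock: 8.9
tool_pos: [0.5166, -0.0163, 0.0908]
eef_rot: [-0.388, 0.922, 0.0, 0.0]
contact_force: [-1.5, 2.5, 0.8]
opening: 0.003
```

Emit:
carry_out(commands=[[0, -0.001, 0, 0, 0, -0.5], [0, -0.002, 0, 0, 0, -0.5]])

```text
clock: 9.1
tool_pos: [0.5181, -0.0181, 0.0907]
eef_rot: [-0.392, 0.92, 0.0, 0.0]
contact_force: [-0.6, 1.1, 2.5]
opening: 0.01
```

Run:
```python
from h import *
st()
p=r.snapshot("scene");cv2.imwrite("pics/s6.png",p["img"][180:320,180:420].repeat(3,0).repeat(3,1))
for l in("strap_peg","lever_ball"): print(l,[(np.round(d["xyz"],4).tolist(),round(d["p"],2)) for d in r.spot_point(p,l)[:2]])
```

```text
t 9.1 p [ 0.5181 -0.0181  0.0907] yang 136.1 z [ 0.  0. -1.] q [ 0.44  0.94 -0.87  1.98  1.07  0.77  1.29] F [-0.6  1.1  2.5] op 0.00981624867288478
strap_peg [([0.5316, -0.0373, 0.096], 0.86)]
lever_ball [([0.6014, 0.0354, 0.1658], 0.43)]
```

View pics/s6.png

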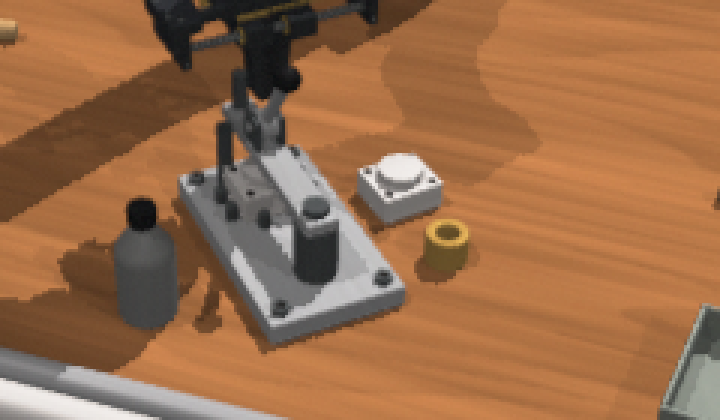

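Not at the stop yet, as the force is still friction only. A few more millimetres.

Emit:
carry_out(commands=[[0, -0.0015, 0, 0, 0, -0.5], [0, -0.003, 0, 0, 0, -1], [0, -0.003, 0, 0, 0, -1]])

```text
clock: 9.55
tool_pos: [0.5183, -0.0189, 0.0906]
eef_rot: [-0.401, 0.916, 0.002, -0.001]
contact_force: [-5.2, 5.2, 3.9]
opening: 0.004
```

Emit:
carry_out(commands=[[0, -0.0015, 0, 0, 0, -0.5], [0, -0.003, 0, 0, 0, -1], [0, -0.003, 0, 0, 0, -1]])

```text
clock: 9.85
tool_pos: [0.5181, -0.0191, 0.0906]
eef_rot: [-0.41, 0.912, 0.004, -0.002]
contact_force: [-11.1, 8.5, 6.1]
opening: 0.004
```

The tool has stopped moving while the force climbs to 14 N. The geometry gives a strap angle of 226.4°, so the strap is at its stop. Back off, then rise.

Emit:
carry_out(commands=[[0, 0.01, 0, 0, 0, 0], [0.01, 0.025, 0, 0, 0, 0], [0.02, 0.03, -0.05, 0, 0, 0], [0.03, 0.02, -0.1, 0, 0, 0], [0.04, -0.01, -0.14, 0, 0, 0], [0.04, -0.025, -0.15, 0, 0, 0], [0.04, -0.025, -0.15, 0, 0, 0], [0.04, -0.025, -0.15, 0, 0, 0]])

```text
clock: 10.65
tool_pos: [0.5135, -0.0696, 0.2398]
eef_rot: [-0.407, 0.913, -0.0, -0.001]
contact_force: [-0.3, -0.0, -0.2]
opening: 0.006
```

Run:
```python
from h import *
st()
for n in ("wrist","scene","top"):
    p=r.snapshot(n);cv2.imwrite(f"pics/{n}7.png",p["img"])
    for l in("strap_peg","lever_ball","fixture","blank"):
        print(n,l,[(np.round(d["xyz"],4).tolist(),round(d["p"],2)) for d in r.spot_point(p,l)[:2]])
print(C+.155*u(226.4),C+.06*u(226.4))
a=cv2.imread("pics/wrist7.png");b=cv2.imread("pics/top7.png")[150:270,200:360].repeat(2,0).repeat(2,1)
cv2.imwrite("pics/t7.png",b)
```

```text
t 10.65 p [ 0.5135 -0.0696  0.2398] yang 138.1 z [-0.001 -0.001 -1.   ] q [ 0.65  0.74 -1.06  1.86  0.77  1.02  1.67] F [-0.3 -0.  -0.2] op 0.0061738249224705935
wrist strap_peg [([0.5323, -0.0422, 0.098], 0.82)]
wrist lever_ball [([0.6045, 0.0321, 0.1657], 0.87)]
wrist fixture []
wrist blank []
scene strap_peg [([0.5302, -0.0376, 0.0991], 0.73)]
scene lever_ball [([0.6001, 0.0345, 0.1655], 0.63), ([0.7107, -0.041, -0.0015], 0.25)]
scene fixture [([0.6359, 0.076, -0.0015], 0.82)]
scene blank [([0.5689, -0.0036, 0.0179], 0.7)]
top strap_peg [([0.5312, -0.0359, 0.0976], 0.93), ([0.5022, 0.098, 0.0037], 0.61)]
top lever_ball [([0.6041, 0.0365, 0.1702], 0.53), ([0.6454, 0.0746, -0.0009], 0.28)]
top fixture [([0.6444, 0.0752, 0.0002], 0.85)]
top blank [([0.572, -0.0003, 0.0194], 0.53)]
[ 0.53560897 -0.03624664] [0.60112283 0.03254969]
```

View pics/wrist7.png

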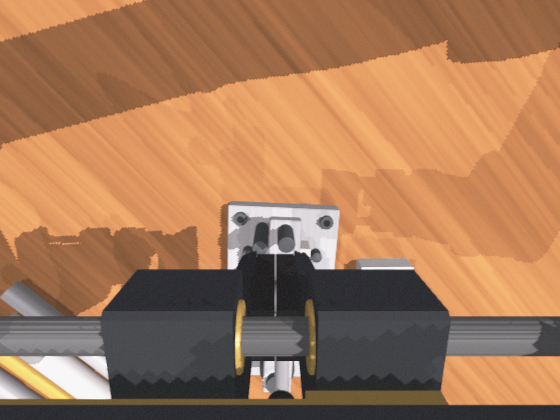

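View pics/t7.png

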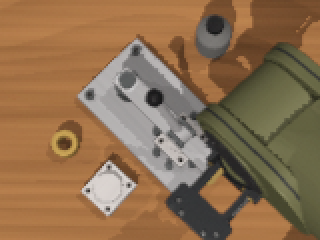

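The wrist view shows the strap running along the tool's centre line, with the peg at (286, 238) and the ball at (280, 395). The top crop shows the black ball at full-frame pixel (277, 198). The ball sits within about 3 mm of the geometric prediction (0.601, 0.033). Now plan the lever push.

```bash
cat >> h.py <<'E'
TH=226.4
def lev(v,tilt,gap=0.,dz=0.):
    e=np.r_[u(TH),0];a=1.08-v
    b=np.r_[C,0]+e*(.1-.085*np.cos(a))+np.array([0,0,.098+.085*np.sin(a)+dz])
    R=down(TH-90,-tilt);n=R.apply([0,0,1.])
    return b-(.011+gap)*n,R
E
python3 - <<'E'
from h import *
p=r.snapshot("top");K=p["intrinsics"];T=np.array(p["extrinsics"])
d=T[:3,:3]@np.linalg.inv(K)@[277.5,198.5,1];o=T[:3,3]
print("ball@.17",o+d*(.17-o[2])/d[2])
P=pose()[:2];st()
print(lev(0,25,.04)[0],row(*lev(0,25,.04),P))
E
```

```text
ball@.17 [0.60168338 0.03280655 0.17      ]
t 11.45 p [ 0.5143 -0.0693  0.2405] yang 138.1 z [ 0. -0. -1.] q [ 0.65  0.74 -1.06  1.86  0.77  1.02  1.67] F [ 0.4 -0.2  0.2] op 0.007702322728666778
[0.58630248 0.01698679 0.21918811] [-0.1123, 0.004, 0.0213, 0.4, -25.0, 1.7]
```

Independent triangulation puts the ball at (0.6017, 0.0328), which matches. Move to a point 40 mm short of it, tilted 25°.

Emit:
carry_out(commands=[[-0.03, 0.001, 0, 0, -8, 0.5], [-0.06, 0.002, 0, 0, -16, 1], [-0.09, 0.003, 0.01, 0, -23, 1.7], [-0.112, 0.004, 0.021, 0, -25, 1.7], [-0.112, 0.004, 0.021, 0, -25, 1.7], [-0.112, 0.004, 0.021, 0, -25, 1.7]])

```text
clock: 12.05
tool_pos: [0.5859, 0.0167, 0.2196]
eef_rot: [-0.385, 0.897, 0.088, 0.197]
contact_force: [-0.2, -0.4, 0.1]
opening: 0.005
```

Run:
```python
from h import *
st()
p=r.snapshot("scene");cv2.imwrite("pics/s8.png",p["img"][180:320,180:420].repeat(3,0).repeat(3,1))
P=pose()[:2]
print(row(*lev(0,25,.01),P),row(*lev(0,25,.0),P))
for v in np.linspace(.1,1.0,10): print(round(v,2),row(*lev(v,25-17*v),P))
```

```text
t 12.05 p [0.5859 0.0167 0.2196] yang 136.5 z [ 0.286  0.31  -0.907] q [ 0.69  0.81 -1.07  1.97  0.93  0.51  1.51] F [-0.2 -0.4  0.1] op 0.005443630205415488
[-0.0001, -0.0, 0.0309, 0.3, -0.0, -0.1] [-0.0001, -0.0001, 0.0409, 0.3, -0.0, -0.1]
0.1 [-0.0052, -0.0001, 0.048, 0.3, 1.7, -0.1]
0.2 [-0.0096, -0.0001, 0.0554, 0.3, 3.4, -0.1]
0.3 [-0.0131, -0.0002, 0.0633, 0.3, 5.1, -0.1]
0.4 [-0.0159, -0.0002, 0.0715, 0.3, 6.8, -0.1]
0.5 [-0.0179, -0.0003, 0.0799, 0.3, 8.5, -0.1]
0.6 [-0.019, -0.0003, 0.0884, 0.3, 10.2, -0.0]
0.7 [-0.0193, -0.0003, 0.0969, 0.3, 11.9, -0.0]
0.8 [-0.0187, -0.0004, 0.1054, 0.3, 13.6, -0.0]
0.9 [-0.0173, -0.0004, 0.1138, 0.3, 15.3, -0.0]
1.0 [-0.0151, -0.0005, 0.122, 0.3, 17.0, -0.0]
```

View pics/s8.png

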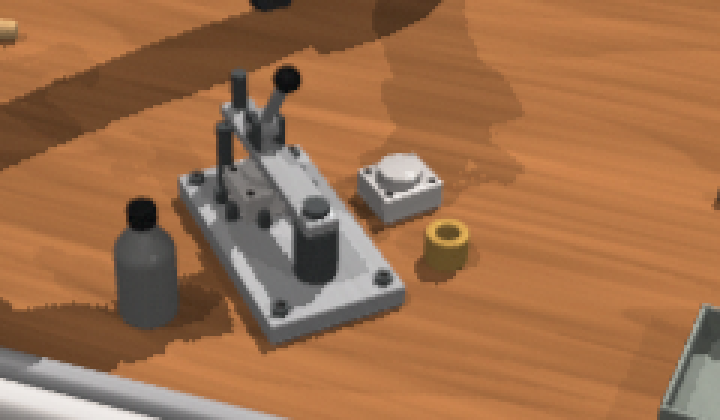

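The ball is up at crop pixel (287, 80) and the strap lies over the blank. Approach, then start the arc.

Emit:
carry_out(commands=[[0, 0, 0.02, 0, 0, 0], [0, 0, 0.033, 0, 0, 0], [0, 0, 0.041, 0, 0, 0], [-0.005, 0, 0.048, 0, 1.5, 0], [-0.0095, 0, 0.0555, 0, 3.5, 0], [-0.011, 0, 0.059, 0, 4, 0]])

```text
clock: 12.7
tool_pos: [0.6109, 0.0429, 0.1716]
eef_rot: [-0.388, 0.904, 0.074, 0.167]
contact_force: [-0.8, -0.7, 1.1]
opening: 0.005
```

Run:
```python
from h import *
st()
p=r.snapshot("scene");cv2.imwrite("pics/s9.png",p["img"][160:300,180:420].repeat(3,0).repeat(3,1))
for l in("strap_peg","lever_ball"): print(l,[(np.round(d["xyz"],4).tolist(),round(d["p"],2)) for d in r.spot_point(p,l)[:2]])
P=pose()[:2];M=P[1].as_matrix()
print("tip r",(P[0][:2]-C)@u(TH),"lat",(P[0][:2]-C)@u(TH+90))
for v in np.linspace(.3,1.05,11): print(round(v,2),row(*lev(v,25-17*v),P))
```

```text
t 12.7 p [0.6109 0.0429 0.1716] yang 136.5 z [ 0.244  0.263 -0.933] q [ 0.53  0.87 -0.95  1.91  0.99  0.52  1.42] F [-0.8 -0.7  1.1] op 0.00484524273616521
strap_peg [([0.5325, -0.0415, 0.0926], 0.87), ([0.6084, 0.0445, 0.1562], 0.65)]
lever_ball [([0.6075, 0.0398, 0.1533], 0.61)]
tip r 0.04675237657237348 lat -0.0002588401232937998
0.3 [-0.0022, -0.0003, 0.0039, 0.3, 1.1, -0.1]
0.38 [-0.0047, -0.0003, 0.0099, 0.3, 2.4, -0.1]
0.45 [-0.0069, -0.0003, 0.016, 0.3, 3.7, -0.0]
0.52 [-0.0085, -0.0004, 0.0222, 0.3, 5.0, -0.0]
0.6 [-0.0097, -0.0004, 0.0285, 0.3, 6.2, -0.0]
0.68 [-0.0105, -0.0005, 0.0349, 0.3, 7.5, -0.0]
0.75 [-0.0107, -0.0005, 0.0413, 0.3, 8.8, -0.0]
0.82 [-0.0105, -0.0005, 0.0477, 0.3, 10.1, -0.0]
0.9 [-0.0098, -0.0006, 0.0541, 0.3, 11.3, -0.0]
0.97 [-0.0086, -0.0006, 0.0603, 0.3, 12.6, -0.0]
1.05 [-0.0069, -0.0006, 0.0665, 0.3, 13.9, -0.0]
```

View pics/s9.png

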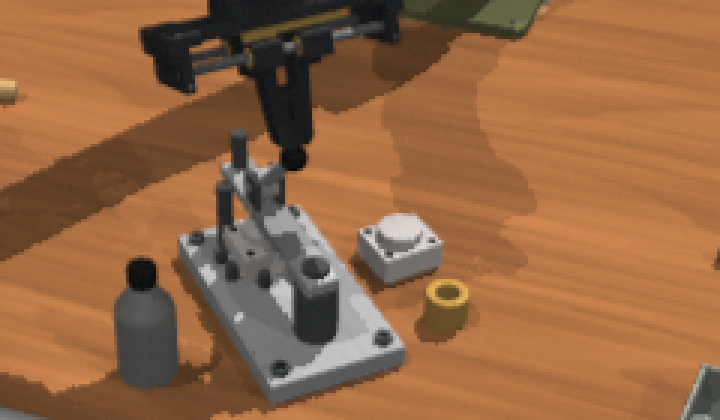

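The fingertips are on the ball at crop pixel (293, 157) and the lever has begun to move. Continue along the arc.

Emit:
carry_out(commands=[[-0.002, 0, 0.004, 0, 1, 0], [-0.0045, 0, 0.01, 0, 2.5, 0], [-0.007, 0, 0.016, 0, 3.5, 0], [-0.0085, 0, 0.022, 0, 5, 0], [-0.0095, 0, 0.0285, 0, 6, 0], [-0.0105, 0, 0.035, 0, 7.5, 0], [-0.0105, 0, 0.041, 0, 9, 0]])

```text
clock: 13.55
tool_pos: [0.6274, 0.0607, 0.1361]
eef_rot: [-0.392, 0.914, 0.044, 0.095]
contact_force: [1.0, -0.2, 2.6]
opening: 0.008
```

Run:
```python
from h import *
st()
p=r.snapshot("scene");cv2.imwrite("pics/s10.png",p["img"][160:300,180:420].repeat(3,0).repeat(3,1))
P=pose()[:2]
print("tip r",(P[0][:2]-C)@u(TH),"lat",(P[0][:2]-C)@u(TH+90))
for v in np.linspace(.75,1.1,8): print(round(v,2),row(*lev(v,25-17*v),P))
```

```text
t 13.55 p [0.6274 0.0607 0.1361] yang 136.5 z [ 0.139  0.155 -0.978] q [ 0.39  0.93 -0.9   1.77  0.95  0.71  1.43] F [ 1.  -0.2  2.6] op 0.007747296940070497
tip r 0.020970607067885037 lat -0.001018195772657573
0.75 [0.0008, -0.001, -0.001, 0.4, -0.3, 0.0]
0.8 [0.0002, -0.001, 0.0032, 0.4, 0.5, 0.0]
0.85 [-0.0002, -0.0011, 0.0075, 0.4, 1.4, 0.0]
0.9 [-0.0003, -0.0011, 0.0117, 0.4, 2.2, 0.0]
0.95 [-0.0003, -0.0011, 0.016, 0.4, 3.1, 0.0]
1.0 [0.0, -0.0012, 0.0202, 0.4, 3.9, 0.1]
1.05 [0.0005, -0.0012, 0.0244, 0.4, 4.8, 0.1]
1.1 [0.0012, -0.0012, 0.0286, 0.4, 5.6, 0.1]
```

View pics/s10.png

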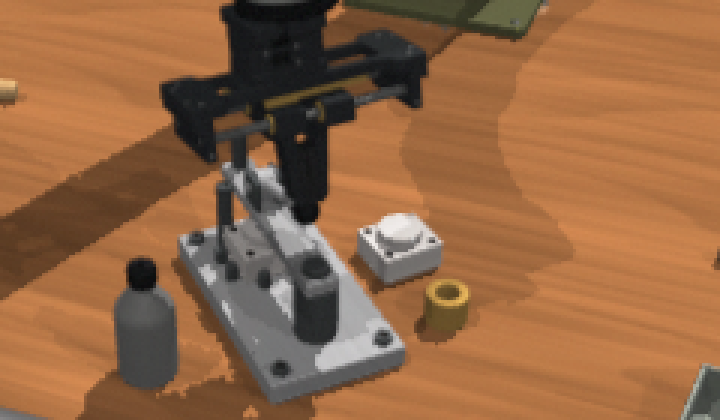

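Emit:
carry_out(commands=[[0, 0, 0.004, 0, 0.5, 0], [0, 0, 0.0085, 0, 1.5, 0], [0, 0, 0.0125, 0, 2, 0], [0, 0, 0.0165, 0, 3, 0], [0, 0, 0.02, 0, 4, 0], [0, 0, 0.021, 0, 4, 0]])

```text
clock: 14.2
tool_pos: [0.63, 0.0639, 0.116]
eef_rot: [-0.393, 0.917, 0.03, 0.063]
contact_force: [-1.8, -0.8, 12.1]
opening: 0.002
```

Emit:
carry_out(commands=[[0, 0, 0.0015, 0, 0, 0], [0, 0, 0.003, 0, 0, 0], [0, 0, 0.003, 0, 0, 0]])

```text
clock: 14.5
tool_pos: [0.6301, 0.064, 0.1155]
eef_rot: [-0.393, 0.917, 0.029, 0.063]
contact_force: [-5.5, -3.1, 22.9]
opening: 0.003
```

Run:
```python
from h import *
st()
p=r.snapshot("scene");cv2.imwrite("pics/s11.png",p["img"][160:300,180:420].repeat(3,0).repeat(3,1))
for l in("strap_peg","lever_ball"): print(l,[(np.round(d["xyz"],4).tolist(),round(d["p"],2)) for d in r.spot_point(p,l)[:2]])
```

```text
t 14.5 p [0.6301 0.064  0.1155] yang 136.5 z [ 0.093  0.104 -0.99 ] q [ 0.33  0.97 -0.87  1.72  0.94  0.77  1.43] F [-5.5 -3.1 22.9] op 0.0030256188908880837
strap_peg [([0.5283, -0.0362, 0.0946], 0.8)]
lever_ball [([0.6267, 0.0618, 0.0993], 0.62)]
```

View pics/s11.png

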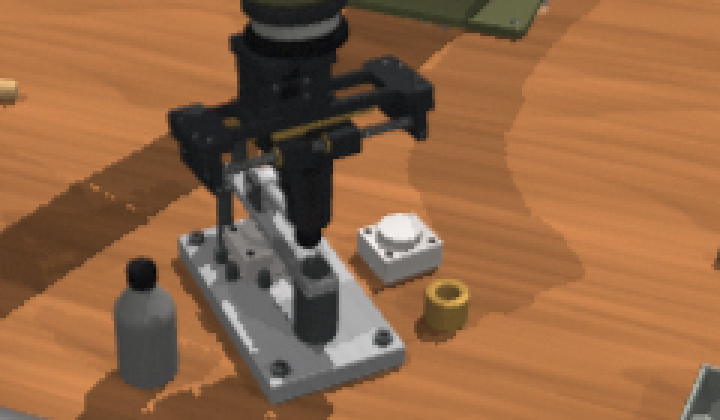

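The tip has stopped at z = 0.1155, where 0.105 + 0.011 was predicted, at 23 N. So the lever is on its end stop. Retreat and check.

Emit:
carry_out(commands=[[0, 0, -0.01, 0, 0, 0], [0, 0, -0.04, 0, 0, 0], [0, 0, -0.08, 0, 0, 0], [0, 0, -0.12, 0, 0, 0], [0.05, 0, -0.14, 0, 0, 0], [0.1, 0, -0.15, 0, 0, 0], [0.14, 0, -0.15, 0, 0, 0], [0.17, 0, -0.15, 0, 0, 0], [0.17, 0, -0.15, 0, 0, 0], [0.17, 0, -0.15, 0, 0, 0]])

```text
clock: 15.65
tool_pos: [0.4991, -0.0751, 0.2368]
eef_rot: [-0.392, 0.917, 0.03, 0.062]
contact_force: [-0.4, 0.8, 0.4]
opening: 0.006
```

Run:
```python
from h import *
st()
for n in ("scene","top"):
    p=r.snapshot(n)
    im=p["img"][160:300,180:420] if n=="scene" else p["img"][140:280,180:420]
    cv2.imwrite(f"pics/{n}12.png",im.repeat(3,0).repeat(3,1))
    for l in("strap_peg","lever_ball","blank","spare_blank","oil_bottle","bushing"):
        print(n,l,[(np.round(d["xyz"],4).tolist(),round(d["p"],2)) for d in r.spot_point(p,l)[:2]])
print(lev(1,0)[0],C+.155*u(TH))
```

```text
t 15.65 p [ 0.4991 -0.0751  0.2368] yang 136.4 z [ 0.089  0.104 -0.991] q [ 0.77  0.71 -1.08  1.97  0.75  0.82  1.69] F [-0.4  0.8  0.4] op 0.0062757104074321985
scene strap_peg [([0.5277, -0.0382, 0.0976], 0.88)]
scene lever_ball [([0.6268, 0.0606, 0.0987], 0.52)]
scene blank [([0.5702, -0.0047, 0.0207], 0.48)]
scene spare_blank [([0.5092, 0.102, -0.0021], 0.73)]
scene oil_bottle [([0.7086, -0.0405, -0.0035], 0.88)]
scene bushing []
top strap_peg [([0.5273, -0.0373, 0.0979], 0.56)]
top lever_ball [([0.6306, 0.0654, 0.1092], 0.54)]
top blank [([0.5681, 0.0011, 0.0186], 0.53)]
top spare_blank [([0.505, 0.0948, 0.0018], 0.72)]
top oil_bottle [([0.7055, -0.0394, -0.0028], 0.56)]
top bushing [([0.5623, 0.1564, 0.0022], 0.52)]
[0.63196823 0.06494055 0.11579275] [ 0.53560897 -0.03624664]
```

View pics/scene12.png

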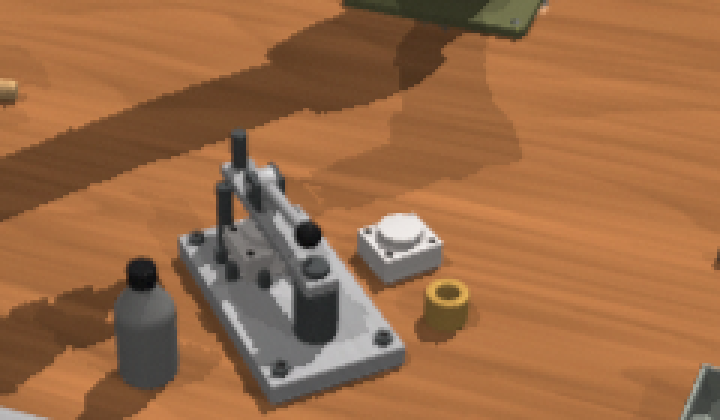

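View pics/top12.png

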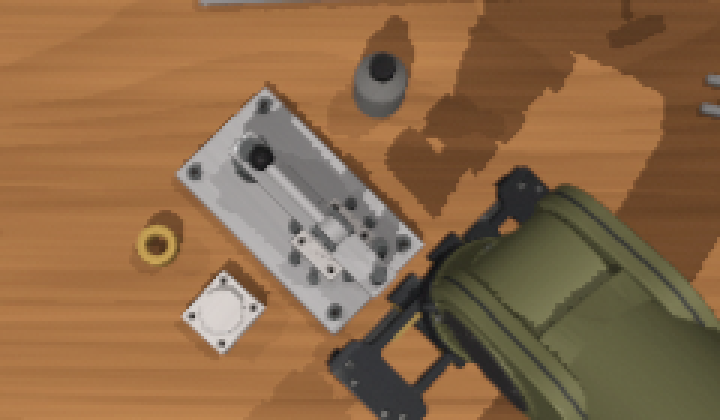

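All checks agree: the lever is down, the strap sits against the stop post, and the bystanders are unmoved. Hand in.

Run:
```python
from h import *
print(r.finish_job()); st()
```

```text
the job is handed in; nothing more can be done
None
the job is handed in; nothing more can be done
```

I swung the strap round to its stop by pushing the peg with shut fingers, and only then pushed the lever's ball down its arc to the end stop. I then pulled the arm clear and handed the job in at about 15.7 s; no verdict is reported.

**Strap:** It stopped moving while the push force rose to about 14 N. The tool position then put the strap at about 226.4°, where I expected the stop. The networks' later peg readings gave about 225°, and the fixture's plate edges in the top view also suggested about 225°. The roughly 1.5° spread is within the 4° tolerance.

**Lever:** The fingertips stopped at 0.1155 m with 23 N on the ball. The expected height for the lever fully down is 0.116 m. After I backed off, the ball's measured height was 0.099 m from one camera and 0.109 m from the other, against 0.105 m expected. In the pictures the lever stays down.

**Everything else:** The blank and spare blank still read within about 5 mm of their first positions, and the bottle within about 3 mm. The bushing agreed within 3 mm in the top view but was not found in the last scene view. I did not re-measure the tray, chuck key, wrench or brush, but the arm never came down near them.

**Not checked directly:** The foot's force on the blank was not measured; I inferred it from the lever reaching its end stop.

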